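Hang the cups to drain

TASK

The two washed white cups without handles stand mouth-down on the worktop. Hang the tall cup on the long peg of the wooden drain rack and the short cup on the short peg, mouth down, so that each sits right down on the tip of its peg and stays there, and push the drip tray fully home under the rack. Handle the cups gently, without toppling them, and leave the other things on the worktop where they are.

Things in the scene. Friction and masses are not known exactly. Their poses are not given: they have to be found in the camera images.
- tall_cup: the taller handleless white ceramic cup, 120 mm high; it stands mouth-down on the worktop. Outside diameter 56 mm at the closed end, 58 mm at 42 mm below it, widening to 68 mm at the rim; wall 3 mm, closed end 5 mm thick; 0.13 to 0.23 kg. Origin: centre of the mouth (rim plane); z runs from the mouth to the closed end (so it points up as the cup stands now); round, so x and y do not matter
- short_cup: the shorter handleless white ceramic cup, 75 mm high; it stands mouth-down on the worktop. Outside diameter 56 mm at the closed end, 58 mm at 26 mm below it, widening to 68 mm at the rim; wall 3 mm, closed end 5 mm thick; 0.13 to 0.23 kg. Origin: centre of the mouth (rim plane); z runs from the mouth to the closed end (so it points up as the cup stands now); round, so x and y do not matter
- tall_cup_in (a point): middle of the inner face of the tall cup's closed end, 115 mm from the mouth on its axis; the peg's tip bears on this face when the cup hangs; once let go the cup swings on the tip until its inner wall lies on the peg, some 8 to 17 degrees nearer to vertical than the peg
- short_cup_in (a point): middle of the inner face of the short cup's closed end, 70 mm from the mouth on its axis
- long_tip (a point): centre of the rounded tip of the long peg of the drain rack: a fixed light-wood dowel of 18 mm diameter, 150 mm long from the beam's middle to the tip. z runs along the peg out of its tip: it leans 28 degrees from vertical, toward the rack's front (rack -x); y is level (along the beam). The pegs stand 180 mm apart, either may be the left one
- short_tip (a point): centre of the rounded tip of the short peg of the drain rack: a fixed light-wood dowel of 18 mm diameter, 105 mm long from the beam's middle to the tip. z runs along the peg out of its tip: it leans 28 degrees from vertical, toward the rack's front (rack -x); y is level (along the beam). The pegs stand 180 mm apart, either may be the left one
- rack: light-wood drain rack, fixed: two runner feet (150 mm long, 26 mm high) 280 mm apart carry a beam (36 x 300 mm, its top 85 mm above the worktop) from which the two pegs rise. Origin on the worktop below the middle of the beam; y along the beam, -x to the rack's front, over which the pegs lean
- tray (a joint): slide of the aluminium drip tray (180 x 240 mm) between the rack's feet: metres pulled out toward the rack's front, 0 = fully home against its stop, at most 0.09; it slides with about 1.5 N of friction and stays where it is left
- tray_front (a point): middle of the tray's upright front lip, on its front face, at the top of its straight wall, 36 mm above the worktop (a 4 mm radius bead on it tops out at 40 mm); push it along rack +x. When home it lies 152 mm in front of the beam's middle
- honey_jar: jar of honey with a grey lid, 71 mm across, 110 mm high, a bystander; origin at the centre of its underside
- sugar_shaker: glass sugar shaker, 44 mm across, 90 mm high, a bystander; origin at the centre of its underside
- coffee_mug: white mug with a handle and a pattern, 95 mm high, standing upright, a bystander, not one of the cups to hang; origin on its underside
- roll_of_tape: roll of brown tape lying flat, 92 mm across, 48 mm high, a bystander; origin at the centre of its underside
Mind the look-alikes: they are no part of the job. What is shaped like the short_cup but turquoise is not meant.

How it is judged:
At the end, for the whole second after the job is handed in: Tall cup on the long peg and short cup on the short peg, mouth-down, released, at rest: the tip of the peg within 5 mm of the inner face of the closed end and within 25 mm of its middle, the axes of cup and peg within 28 degrees; drip tray home to within 6 mm (angle between the z axis of tall_cup and the z axis of long_tip, either way round below 0.5 rad and z of long_tip in the frame of tall_cup between 0.11 and 0.118 m and distance between tall_cup_in and long_tip below 0.025 m and linear speed of each of tall_cup, short_cup below 0.02 m/s and contact force between each of tall_cup, short_cup and the fingers below 0.1 N and angle between the z axis of short_cup and the z axis of short_tip, either way round below 0.5 rad and z of short_tip in the frame of short_cup between 0.065 and 0.073 m and distance between short_cup_in and short_tip below 0.025 m and value of joint tray below 0.006 m); the robot touches nothing.
It fails at once if the honey jar, sugar shaker, mug or roll of tape is moved more than 30 mm or tipped (distance of any of honey_jar, sugar_shaker, coffee_mug, roll_of_tape from where it was at the start of the episode above 0.03 m or angle between any of honey_jar, sugar_shaker, coffee_mug, roll_of_tape's own z axis and vertical above 0.35 rad).
It fails at once if a cup is toppled (leans more than 75 degrees) (angle between any of tall_cup, short_cup's own z axis and vertical above 1.31 rad).
It fails at once if a cup is dropped or flung (moves faster than 1.2 m/s) (linear speed of any of tall_cup, short_cup above 1.2 m/s).
It also fails if it takes over 72 s, if anything falls off the work surface, if the arm or the gripper's body presses on something with over 40 N, if the wrist force passes 120 N, or if a joint passes its speed limit or range.

ROBOT

A 7-joint arm with a two-finger parallel gripper is mounted at the origin on a cart in front of the work surface, level with it; the furniture and walls round the work are solid. World frame = base frame: x ahead of the robot, y to its left, z up, the work surface at z = 0. Lengths are in m, angles in rad, forces in N, time in s.
With the tool pointing down it reaches from about 0.4 to 0.85 m from the base axis. Payload 10.4 kg.
Tool frame: the origin (TCP) lies midway between the tips of the shut fingers; the grasp point (between the pads) lies 19 mm behind it; z points along the fingers, y is the line along which they close (so a half turn about z gives the same grasp; the last joint's range is limited). The gripper opens to 85 mm and grips with 20 to 120 N. Pads are 22 mm wide; open, the fingers measure 114 mm over their backs; the gripper's body (76 mm by 85 mm) begins 54 mm behind the grasp point. The pads swing forward as they close: fully open they stand 13 mm farther back than shut.
Start: joints at [-1.197, 0.332, -0.065, 1.46, 0.022, 1.35, -0.088], TCP at [0.242, 0.576, 0.231] pointing down, gripper open.
Joint ranges: [-2.6, 2.6], [-0.5, 2.12], [-1.47, 1.34], [0.16, 2.42], [-1.27, 4.41], [0.06, 2.06], [-2.6, 2.6]. Speed limits (rad/s): [2.22, 2.22, 2.79, 2.79, 3.14, 3.14, 3.14].

INTERFACE

Orientations are given as a unit quaternion [x, y, z, w].
In Python, from workcell import get_obs, camera, camera_params, hand_in gives the robot as it stands.
- The arm moves only by the tool carry_out, never from a script. Its argument "commands" is a list that holds one entry, the list of rows, each a list of 6 numbers: the shift along the tool's x, y, z in units of 40 mm (1.0 is 40 mm), then the turn, a rotation vector about the tool's x, y, z in units of 6 degrees (1.0 is 6 degrees). In form: [[[x, y, z, ax, ay, az], ...]]. A call has 1 to 20 rows; each row shifts and turns the commanded pose from where the row before left it, along the tool's axes as they then stand; what a row does not reach is not made up. A row lasts 1/12 s, in which the tool goes at most 41.7 mm and 7.16 degrees, less where a joint would pass 70% of its speed; a pose out of reach is approached as far as the arm can. A call is refused whole if a number of a shift passes 1 or a number of a turn 1, either way. A call with a gripper value outside its range is refused whole. "hand" is the closure, from -1 (fully open) to 1 (shut), set as the call begins (left out, the last holds). The fingers move at their own pace and stop on an object; "force" is the grip in N (left out, the last holds). Time passes only in rows, so rows that do not move let the fingers close. It gives the time, the measured TCP pose, the force, the opening and the grip force at its end, in the units of the state.
- get_obs(): the state, without advancing time (a new reading comes with each control period).
- camera(name): name is "side" or "top"; returns the picture (420x560x3 uint8, red, green, blue); there is no depth.
- camera_params(name): a dict with "mtx" (3x3 intrinsics, pixels), "k1" (the pictures are not rectified: a ray, as slopes to the right and down, at radius r is drawn at 1 + k1 r^2 times it, then the intrinsics apply), "R" (3x3) and "t" (3): a world point X has camera coordinates R X + t. Camera axes: x right, y down, z forward; pixel columns grow to the right and rows downward; lengths in m; the calibration is good to about 2 mm. A picture is of the moment at which its call begins. camera_params takes no time and is no camera call.
- hand_in(): hands the job in; it is judged then, once.
The state is a dict: "clock": time; "joint_pos": joint angles; "joint_velocities": joint speeds; "tau": joint torques, N m; "position": TCP position; "ee_rot": TCP orientation; "ft_force": force on the tool from outside, world axes, zero at the start; "torque": the same for the moment, N m; "grip_width": opening from 0.0 (shut) to 1.0 (fully open); "grasp_force": force on a finger pad.
Only numpy, scipy, OpenCV 4.12 (cv2) and the standard library are available. Lean on these libraries where they do the work, as an engineer would, in place of code of your own. Each camera call takes 0.05 s, during which the arm holds its last target. There are 200 camera calls.

## Working session

There is one attempt and no reset: what is moved stays moved. The work goes in short steps, Python scripts to look and compute and a tool call to move; the robot and the scene stay as the last step left them, time stands still between calls to the robot, and variables do not carry over. Pictures are saved under pics/ and viewed, at most 13 in all, crops included, and the job is handed in when it is done.

Besides the shell and the picture viewer there is one more tool, called after "Call:" in YAML: its name, and indented under it one key for each argument. carry_out: Moves the arm, as the interface text tells. Its arguments: {"type":"object","properties":{"commands":{"type":"array"},"hand":{"type":"number"},"force":{"type":"number"}},"required":["commands"]}

```bash
mkdir -p pics
cat > h.py <<'E'
import numpy as np, cv2
from workcell import get_obs, camera, camera_params
from scipy.spatial.transform import Rotation as Ro
def save(n,f):
    im=camera(n); cv2.imwrite(f,im[:,:,::-1]); return im
def ray(n,u,v):
    p=camera_params(n);K=np.array(p['mtx']);R=np.array(p['R']);t=np.array(p['t'])
    d=cv2.undistortPoints(np.array([[[u,v]]],float),K,np.array([p['k1'],0,0,0,0]))[0,0]
    return -R.T@t, R.T@np.array([d[0],d[1],1])
def plane(n,u,v,z):
    o,d=ray(n,u,v); return o+d*(z-o[2])/d[2]
def proj(n,X):
    p=camera_params(n);R=np.array(p['R']);t=np.array(p['t'])
    return cv2.projectPoints(np.array(X,float).reshape(-1,1,3),cv2.Rodrigues(R)[0],t,np.array(p['mtx']),np.array([p['k1'],0,0,0,0]))[0][:,0]
def tri(a,b):
    (o,d),(p,e)=ray('side',*a),ray('top',*b)
    s=np.linalg.lstsq(np.c_[d,-e],p-o,rcond=None)[0]; x,y=o+d*s[0],p+e*s[1]
    return (x+y)/2,np.linalg.norm(x-y)
E
python3 - <<'E'
from h import *
a=save('side','pics/s0.png');b=save('top','pics/t0.png')
for n in('side','top'):
    p=camera_params(n);print(n,-np.array(p['R']).T@p['t'],np.array(p['R'])[2],p['mtx'][0][0],p['k1'])
print(get_obs())
E
```

```text
side [0.54517198 1.39506436 1.10931844] [-0.00942884 -0.82899968 -0.55916958] 540.4991841916152 0.028378885048435897
top [-0.65372002 -0.58083191  1.774216  ] [ 0.57712311  0.23776835 -0.78127788] 522.4877673224397 0.03351160422532269
{'clock': 0.1, 'joint_pos': array([-1.19660116,  0.3328218 , -0.06469252,  1.46084919,  0.02159575,
        1.34987101, -0.08849196]), 'joint_velocities': array([ 8.65885656e-05,  6.56646815e-04,  6.60450164e-04, -2.92657662e-03,
        1.32516609e-03,  1.67731108e-03,  3.68925401e-04]), 'tau': array([ 2.40104746e-03, -6.26744413e+01,  4.98221791e-02, -3.92431891e+01,
        1.63277343e-02,  7.00907054e-03, -3.92964893e-06]), 'position': array([0.24142012, 0.57614014, 0.23059115]), 'ee_rot': array([ 1.97089210e-01,  9.80385358e-01, -6.19492418e-04, -9.74118691e-05]), 'ft_force': array([-0.52379148, -0.00393874, -0.63984231]), 'torque': array([-0.00286078,  0.01869335, -0.01262227]), 'grasp_force': 0.0, 'grip_width': 0.9993024969504594}
```

View pics/s0.png

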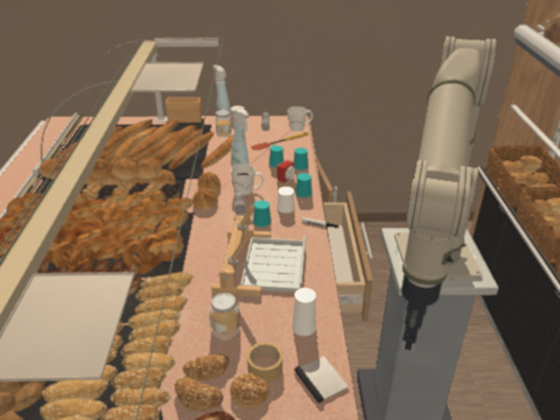

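View pics/t0.png

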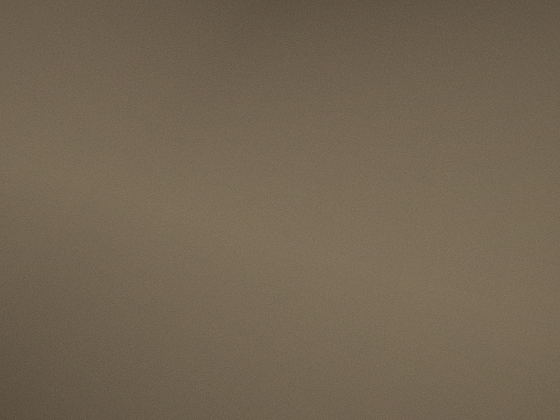

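The side view shows the tall white cup at (305,312), a short white cup at (286,200) among turquoise look-alikes at (277,157), (301,159), (304,185) and (262,213). A mug with a handle is at (243,180), the rack and tray at (260,265), the jar at (224,315) and the tape at (265,360). The top view is blocked, showing a uniform brown surface. Next is one close crop to check the choice.

Run:
```python
from h import *
im=cv2.imread('pics/s0.png')
c=cv2.resize(im[170:340,195:355],None,fx=3.5,fy=3.5,interpolation=cv2.INTER_CUBIC);cv2.imwrite('pics/c0.png',c)
b=cv2.imread('pics/t0.png');print(b.std(axis=(0,1)))
print(proj('side',[get_obs()['position'],[0.5,0,0],[0,0,0],[.5,.5,0]]),proj('top',[[.5,0,0],[.5,.5,0]]))
hsv=cv2.cvtColor(im,cv2.COLOR_BGR2HSV)
m=((hsv[...,1]<45)&(hsv[...,2]>150)).astype(np.uint8)
n,l,s,ce=cv2.connectedComponentsWithStats(m)
for i in range(1,n):
    if s[i,4]>60 and 180<ce[i][0]<350 and ce[i][1]>130: print(s[i],ce[i])
```

```text
[6.24389177 7.31138832 7.79642094]
[[410.76020189 337.72693324]
 [283.37069402 256.2414419 ]
 [435.42110676 254.88028776]
 [288.68887142 380.44612088]] [[255.45117196 242.26804434]
 [151.08380241 209.49562911]]
[278 187  16  25 341] [285.53665689 199.34897361]
[ 241  238   75   97 3294] [282.96205222 277.80874317]
[212 294  24  16 302] [222.91390728 301.40728477]
[305 358  36  40 532] [324.05639098 377.30451128]
```

View pics/c0.png

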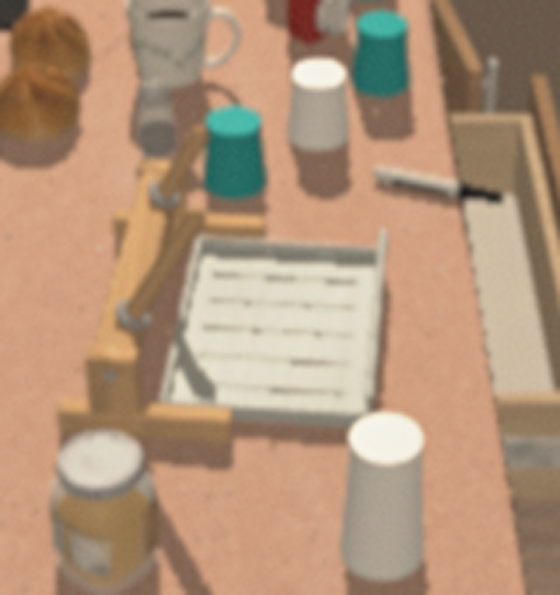

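The crop confirms the short white cup, with its closed end up, at side pixel (286,200), and the tall one at (305,312). The near peg (collar ~(233,260)) is the longer one and the far peg (collar ~(242,225)) is the short one. The tray lip is on the right at about (303,265).

Run:
```python
from h import *
im=cv2.imread('pics/s0.png')
cv2.imwrite('pics/c1.png',cv2.resize(im[198:306,208:312],None,fx=5.5,fy=5.5,interpolation=cv2.INTER_CUBIC))
f=lambda x,y:(195+x/3.5-.36,170+y/3.5-.36)
P={'beamFar L':(145,162,.085),'beamFar R':(172,166,.085),'beamNear L':(90,350,.085),'beamNear R':(136,350,.085),'footN L':(60,402,.026),'footN R':(232,407,.026),'footF R':(265,215,.026),
'tallTop':(386,438,.12),'tallBottom':(381,577,0),'shortTop':(319,76,.075),'collarF':(163,192,.085),'collarN':(133,315,.085),'lipFar':(383,240,.036),'lipNear':(372,412,.036)}
for k,(x,y,z) in P.items(): print(k,plane('side',*f(x,y),z).round(4))
```

```text
beamFar L [ 0.6571 -0.1132  0.085 ]
beamFar R [ 0.6308 -0.106   0.085 ]
beamNear L [0.6903 0.167  0.085 ]
beamNear R [0.6517 0.1676 0.085 ]
footN L [0.7195 0.1651 0.026 ]
footN R [0.572  0.1738 0.026 ]
footF R [ 0.5419 -0.106   0.026 ]
tallTop [0.4516 0.3169 0.12  ]
tallBottom [0.4538 0.3459 0.    ]
shortTop [ 0.4842 -0.2846  0.075 ]
collarF [ 0.6378 -0.0627  0.085 ]
collarN [0.6566 0.1209 0.085 ]
lipFar [ 0.43   -0.0498  0.036 ]
lipNear [0.4536 0.1932 0.036 ]
```

View pics/c1.png

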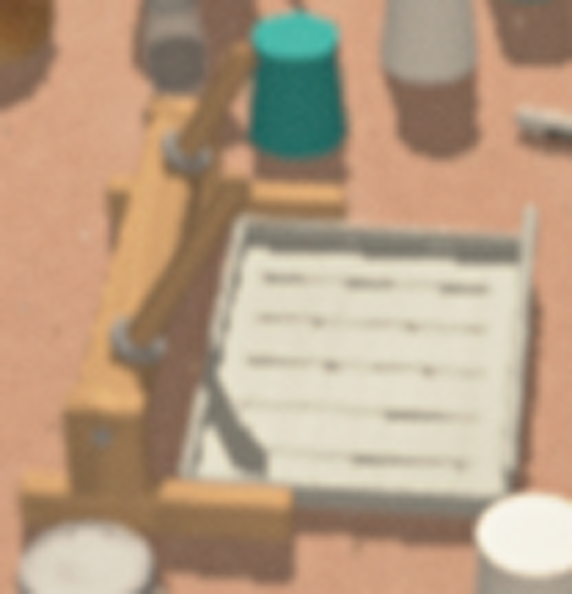

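The second crop shows the near (long) peg from collar (233,261) to its tip at about (250,232), and the far (short) peg from (242,225) to its tip at about (252,207). The tray is pulled out, with its lip at column ~303.

```bash
cat >> h.py <<'E'
yaw=-0.10
def rx(): return np.array([np.cos(yaw),np.sin(yaw),0])
def ry(): return np.array([-np.sin(yaw),np.cos(yaw),0])
def toolR(tilt,yw=None):   # tool y along rack y, z down, leaning: z has +rack x part
    y=ry(); z=rx()*np.sin(tilt)-np.array([0,0,np.cos(tilt)]); x=np.cross(y,z)
    return Ro.from_matrix(np.c_[x,y,z])
def delta(p,R,o=None):
    o=o or get_obs(); c=Ro.from_quat(o['ee_rot'])
    d=c.inv().apply(np.array(p)-o['position'])/.04; w=(c.inv()*R).as_rotvec(degrees=True)/6
    print('units shift',d.round(2),'turn',w.round(2),'rows>=',max(np.linalg.norm(d),np.linalg.norm(w)/1.15).round(1))
E
python3 - <<'E'
from h import *
g=lambda x,y:(208+x/5.5-.41,198+y/5.5-.41)
print('collars',plane('side',*g(137,345),.085),plane('side',*g(186,152),.085))
for nm,yr,tip,base,L in (('long',.09,(234,186),(137,343),.15),('short',-.09,(243,44),(188,150),.105)):
    C=np.array([.65,.029,0])+ry()*yr
    pts=[]
    for px in (tip,base):
        o,d=ray('side',*g(*px)); s=((C-o)@ry())/(d@ry()); pts.append(o+d*s)
    v=pts[0]-pts[1]; print(nm,pts[0],pts[1],np.linalg.norm(v),np.degrees(np.arctan2(-v@rx(),v[2])), 'beam mid',pts[0]-L*(np.array([0,0,np.cos(.489)])-rx()*np.sin(.489)))
for k,p,z in (('lip far',(530,212),.04),('lip near',(510,490),.036),('lip mid',(522,330),.04),('tray back far',(240,218),.036),('tray back near',(182,478),.03),('turq top',(295,37),.075)): print(k,plane('side',*g(*p),z).round(3))
for k,p,z in (('turq1',(277,150),.075),('turq2',(301,152),.075),('turq3',(304,178),.075),('jar lid',(222.9,301.4),.11),('mugtop',(243,170),.095),('tape',(265,352),.048)):print(k,plane('side',*p,z).round(3))
print(proj('side',[[.4842,-.2846,.075],[.4842,-.2846,0],[.452,.317,.12],[.452,.317,0]]))
E
```

```text
collars [0.65687978 0.12411561 0.085     ] [ 0.63702442 -0.05851876  0.085     ]
long [0.60100217 0.12436806 0.19169155] [0.65729073 0.11872037 0.08205516] 0.12337113238631987 27.29324199775469 beam mid [0.67111165 0.11733365 0.05927109]
short [ 0.60094374 -0.05652984  0.1629836 ] [ 0.63587265 -0.06003442  0.0853813 ] 0.08517292159580055 24.340158387490746 beam mid [ 0.65002038 -0.06145393  0.07028928]
lip far [ 0.43  -0.056  0.04 ]
lip near [0.455 0.19  0.036]
lip mid [0.441 0.058 0.04 ]
tray back far [ 0.606 -0.058  0.036]
tray back near [0.632 0.171 0.03 ]
turq top [ 0.573 -0.199  0.075]
turq1 [ 0.511 -0.612  0.075]
turq2 [ 0.412 -0.592  0.075]
turq3 [ 0.412 -0.38   0.075]
jar lid [0.671 0.328 0.11 ]
mugtop [ 0.644 -0.41   0.095]
tape [0.559 0.449 0.048]
[[285.77116841 191.34731364]
 [285.57522294 208.51044565]
 [304.78151223 294.79832187]
 [303.54127745 326.8020829 ]]
```

Run:
```python
from h import *
delta([.405,.062,.22],toolR(0))
```

```text
units shift [ -8.74 -10.27   0.28] turn [-0.01 -0.   -2.83] rows>= 13.5
```

Call:
carry_out:
  commands:
    - [[-0.5,-0.6,0,0,0,0],[-0.5,-0.6,0,0,0,0],[-0.5,-0.6,0,0,0,0],[-0.5,-0.6,0,0,0,0],[-0.5,-0.6,0,0,0,0],[-0.5,-0.6,0,0,0,0],[-0.5,-0.6,0,0,0,0],[-0.5,-0.6,0,0,0,0],[-0.5,-0.6,0,0,0,0],[-0.5,-0.6,0,0,0,0],[-0.5,-0.6,0,0,0,0],[-0.5,-0.6,0,0,0,0],[-0.5,-0.6,0,0,0,0],[-0.5,-0.6,0,0,0,0],[-0.5,-0.6,0,0,0,0],[-0.5,-0.6,0,0,0,0],[-0.5,-0.6,0,0,0,0],[0,0,0,0,0,-0.9],[0,0,0,0,0,-0.9],[0,0,0,0,0,-1.0]]
  hand: 1
  force: 30

```text
clock: 1.77
position: [0.3973, 0.0681, 0.2311]
ee_rot: [0.05, 0.999, 0.0, -0.0]
ft_force: [0.1, 0.6, 0.4]
grip_width: -0.002
grasp_force: 0.0
```

Run:
```python
from h import *
delta([.405,.062,.022],toolR(0))
im=save('side','pics/s1.png');b=save('top','pics/t1.png');print(b.std(axis=(0,1)))
cv2.imwrite('pics/st1.png',cv2.resize(im[180:360,200:440],None,fx=3,fy=3)[:,:,::-1])
```

```text
units shift [-0.21 -0.13  5.23] turn [ 0.   -0.   -0.01] rows>= 5.2
[7.79950541 7.30626422 6.24126921]
```

View pics/st1.png

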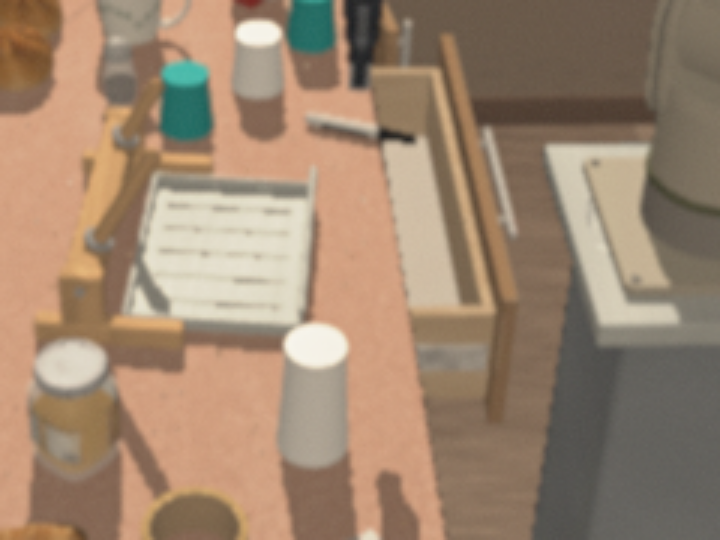

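The fingers are shut above and in front of the tray lip, at about (320,208), and the path down is clear. The top camera stays blocked, so the side view has to do.

Call:
carry_out:
  commands:
    - [[-0.2,-0.1,0.9,0,0,0],[0,0,0.9,0,0,0],[0,0,0.9,0,0,0],[0,0,0.9,0,0,0],[0,0,0.9,0,0,0],[0,0,0.7,0,0,0],[0,0,0,0,0,0],[-0.2,0,0,0,0,0],[-0.2,0,0,0,0,0],[-0.2,0,0,0,0,0],[-0.2,0,0,0,0,0],[-0.2,0,0,0,0,0],[-0.2,0,0,0,0,0],[-0.2,0,0,0,0,0],[-0.2,0,0,0,0,0]]

```text
clock: 3.12
position: [0.4695, 0.0573, 0.0235]
ee_rot: [0.052, 0.999, 0.0, 0.0]
ft_force: [-2.6, 0.0, 1.8]
grip_width: -0.0
grasp_force: 0.9
```

Call:
carry_out:
  commands:
    - [[-0.15,0,0,0,0,0],[-0.15,0,0,0,0,0],[-0.1,0,0,0,0,0],[-0.1,0,0,0,0,0],[-0.1,0,0,0,0,0],[0,0,0,0,0,0]]

```text
clock: 3.62
position: [0.4925, 0.0547, 0.0231]
ee_rot: [0.052, 0.999, -0.0, -0.001]
ft_force: [-2.3, -0.1, 0.8]
grip_width: -0.0
grasp_force: 0.8
```

Call:
carry_out:
  commands:
    - [[-0.08,0,0,0,0,0],[-0.08,0,0,0,0,0],[-0.08,0,0,0,0,0],[0,0,0,0,0,0]]

```text
clock: 3.95
position: [0.493, 0.0547, 0.0211]
ee_rot: [0.051, 0.999, -0.0, -0.01]
ft_force: [-38.9, 3.6, 24.5]
grip_width: 0.002
grasp_force: 19.8
```

Call:
carry_out:
  commands:
    - [[0.6,0,0,0,0,0],[0.6,0,0,0,0,0],[0,0,-0.9,0,0,0],[0,0,-0.9,0,0,0],[0,0,-0.9,0,0,0],[0,0,-0.9,0,0,0],[0,0,-0.9,0,0,0],[0,0,-0.9,0,0,0],[0,0,0,0,0,0]]
  hand: -1

```text
clock: 4.7
position: [0.4574, 0.0594, 0.2462]
ee_rot: [0.052, 0.999, 0.003, 0.005]
ft_force: [0.4, 0.9, -0.3]
grip_width: 0.997
grasp_force: 0.0
```

Run:
```python
from h import *
delta([.452,.315,.235],toolR(0))
im=save('side','pics/s2.png')
# tray home check: lip pixel & clean cup centres via white mask
hsv=cv2.cvtColor(im,cv2.COLOR_RGB2HSV)
m=((hsv[...,1]<60)&(hsv[...,2]>120)).astype(np.uint8)
n,l,s,ce=cv2.connectedComponentsWithStats(m)
for i in range(1,n):
    if s[i,4]>150 and 190<ce[i][0]<350 and ce[i][1]>130: print(s[i],ce[i].round(1))
# predicted silhouettes for comparison
for x,y,H in((.452,.315,.12),(.484,-.284,.075)):
    t=np.linspace(0,2*np.pi,60)
    P=np.vstack([np.c_[x+r*np.cos(t),y+r*np.sin(t),0*t+z] for r,z in((.034,0),(.028,H))])
    q=proj('side',P);print('pred',q.min(0).round(1),q.max(0).round(1))
```

```text
units shift [0.8  6.34 0.31] turn [ 0.05  0.09 -0.04] rows>= 6.4
[ 213   64   49  143 2145] [235.1 138.1]
[278 186  18  27 411] [286.  199.5]
[327 226  26  56 857] [339.4 254.1]
[ 235  235   51   56 2134] [260.9 263.4]
[293 289  23  47 943] [304.1 312.3]
[211 293  28  19 413] [223.7 302.6]
[302 357  46  42 984] [324.3 377.1]
pred [291.4 287.3] [315.7 335.3]
pred [276.5 187.5] [294.8 213.7]
```

Call:
carry_out:
  commands:
    - [[0.1,0.8,0,0,0.1,0],[0.1,0.8,0,0,0,0],[0.1,0.8,0,0,0,0],[0.1,0.8,0,0,0,0],[0.1,0.8,0,0,0,0],[0.1,0.8,0,0,0,0],[0.1,0.8,0,0,0,0],[0.15,0.8,0,0,0,0],[0,0,0,0,0,0],[0,0,0,0,0,0]]

```text
clock: 5.58
position: [0.4461, 0.3187, 0.2382]
ee_rot: [0.05, 0.999, -0.0, -0.006]
ft_force: [0.6, -0.3, 0.3]
grip_width: 0.996
grasp_force: 0.0
```

Run:
```python
from h import *
delta([.450,.318,.076],toolR(0))
im=save('side','pics/s3.png')
cv2.imwrite('pics/s3c.png',cv2.resize(im[230:350,230:390],None,fx=4,fy=4,interpolation=cv2.INTER_CUBIC)[:,:,::-1])
print(proj('side',[get_obs()['position']]))
```

```text
units shift [-0.15 -0.    4.05] turn [-0.01 -0.11 -0.  ] rows>= 4.1
[[308.15681126 260.15101269]]
```

View pics/s3c.png

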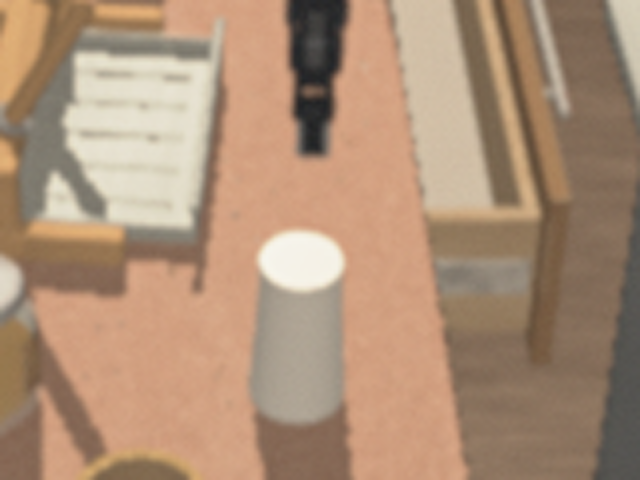

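The gripper stands over the tall cup, with its finger at (308,267) and the cup top at (305,295). The tray is home and nothing is in the way.

Call:
carry_out:
  commands:
    - [[-0.15,0,0.8,0,-0.1,0],[0,0,0.8,0,0,0],[0,0,0.6,0,0,0],[0,0,0.6,0,0,0],[0,0,0.6,0,0,0],[0,0,0.6,0,0,0],[0,0,0,0,0,0],[0,0,0,0,0,0]]

```text
clock: 6.3
position: [0.4525, 0.3148, 0.0791]
ee_rot: [0.053, 0.999, -0.001, -0.001]
ft_force: [-0.3, 0.5, 0.6]
grip_width: 0.999
grasp_force: 0.0
```

Call:
carry_out:
  commands:
    - [[0,0,0,0,0,0],[0,0,0,0,0,0],[0,0,0,0,0,0],[0,0,0,0,0,0],[0,0,0,0,0,0],[0,0,0,0,0,0],[0,0,0,0,0,0],[0,0,0,0,0,0]]
  hand: 1
  force: 30

```text
clock: 6.97
position: [0.4537, 0.3168, 0.0815]
ee_rot: [0.052, 0.999, 0.001, 0.001]
ft_force: [-0.6, -2.4, 5.6]
grip_width: 0.654
grasp_force: 30.9
```

Call:
carry_out:
  commands:
    - [[0,0,-0.3,0,0,0],[0,0,-0.5,0,0,0],[0,0,-0.8,0,0,0],[0,0,-0.8,0,0,0],[0,0,-0.8,0,0,0],[0,0,-0.8,0,0,0],[0,0,-0.8,0,0,0],[0,0,-0.8,0,0,0],[0,0,0,0,-0.5,0],[0,0,0,0,-0.6,0],[0,0,0,0,-0.6,0],[0,0,0,0,-0.6,0],[0,0,0,0,-0.6,0],[0,0,0,0,-0.5,0],[0,0,0,0,-0.3,0],[0,0,0,0,0,0],[0,0,0,0,0,0]]

```text
clock: 8.38
position: [0.4523, 0.3163, 0.3045]
ee_rot: [0.051, 0.98, -0.009, 0.192]
ft_force: [0.4, 0.4, -1.9]
grip_width: 0.657
grasp_force: 32.8
```

Run:
```python
from h import *
R=toolR(np.radians(22)); tip=np.array([.598,.131,.196])
delta(tip+R.as_matrix()[:,2]*(.036-.14),R)
```

```text
units shift [-2.78 -4.24  1.46] turn [-0.    0.03 -0.03] rows>= 5.3
```

Call:
carry_out:
  commands:
    - [[-0.3,-0.55,0,0,0,0],[-0.35,-0.55,0,0,0,0],[-0.35,-0.55,0,0,0,0],[-0.35,-0.55,0.15,0,0,0],[-0.35,-0.55,0.15,0,0,0],[-0.35,-0.55,0.3,0,0,0],[-0.35,-0.5,0.3,0,0,0],[-0.35,-0.4,0.3,0,0,0],[0,0,0.26,0,0,0],[0,0,0,0,0,0],[0,0,0,0,0,0]]

```text
clock: 9.3
position: [0.5583, 0.1364, 0.291]
ee_rot: [0.051, 0.98, -0.01, 0.192]
ft_force: [-0.2, 0.9, -0.8]
grip_width: 0.66
grasp_force: 32.8
```

Run:
```python
from h import *
R=toolR(np.radians(22)); tip=np.array([.598,.131,.196])
delta(tip+R.as_matrix()[:,2]*(.036-.14),R)
im=save('side','pics/s4.png')
cv2.imwrite('pics/s4c.png',cv2.resize(im[140:290,195:335],None,fx=4,fy=4,interpolation=cv2.INTER_CUBIC)[:,:,::-1])
```

```text
units shift [-0.04 -0.04 -0.02] turn [-0.02  0.02 -0.04] rows>= 0.1
```

View pics/s4c.png

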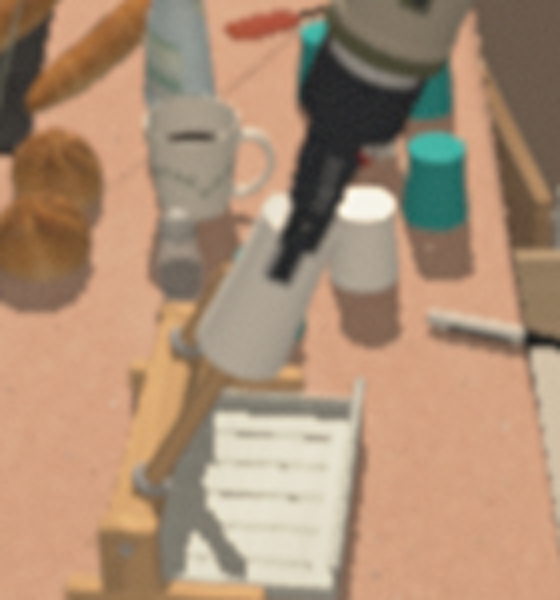

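Run:
```python
from h import *
o=get_obs();R=Ro.from_quat(o['ee_rot']).as_matrix();z=R[:,2];p=o['position']
print('z',z.round(3))
f=lambda q:((q-[195,140])*4).round(0)
t=np.linspace(0,2*np.pi,40)
rim=np.array([p+z*.079+.034*(np.cos(a)*R[:,0]+np.sin(a)*R[:,1]) for a in t]);q=f(proj('side',rim));print('rim bbox',q.min(0),q.max(0))
print('tcp,rimc,closed,tip',f(proj('side',[p,p+z*.079,p-z*.041,[.598,.131,.196],[.601,.124,.192]])).tolist())
# final-pose wanted: residual of pixel tip vs axis
im=cv2.imread('pics/s4.png')
```

```text
z [ 0.375 -0.039 -0.926]
rim bbox [193. 311.] [282. 376.]
tcp,rimc,closed,tip [[278.0, 259.0], [238.0, 343.0], [300.0, 214.0], [224.0, 366.0], [221.0, 365.0]]
```

The cup fits the projected model, and the peg tip at about (250,231) lies on the cup's axis. I'll lower it now.

Call:
carry_out:
  commands:
    - [[0,0,0.4,0,0,0],[0,0,0.4,0,0,0],[0,0,0.4,0,0,0],[0,0,0.4,0,0,0],[0,0,0.3,0,0,0],[0,0,0.3,0,0,0],[0,0,0.3,0,0,0],[0,0,0.3,0,0,0],[0,0,0.2,0,0,0],[0,0,0,0,0,0]]

```text
clock: 10.18
position: [0.603, 0.1325, 0.1788]
ee_rot: [0.05, 0.98, -0.01, 0.191]
ft_force: [-1.2, 0.5, -2.4]
grip_width: 0.66
grasp_force: 32.8
```

Call:
carry_out:
  commands:
    - [[0,0,0.1,0,0,0],[0,0,0.1,0,0,0],[0,0,0.1,0,0,0],[0,0,0,0,0,0]]

```text
clock: 10.52
position: [0.6087, 0.132, 0.1699]
ee_rot: [0.051, 0.98, -0.009, 0.193]
ft_force: [-6.5, 0.1, 8.3]
grip_width: 0.654
grasp_force: 29.8
```

Call:
carry_out:
  commands:
    - [[0,0,0.08,0,0,0],[0,0,0.05,0,0,0],[0,0,0,0,0,0]]

```text
clock: 10.77
position: [0.612, 0.1318, 0.1675]
ee_rot: [0.051, 0.98, -0.008, 0.195]
ft_force: [-11.9, -2.1, 22.2]
grip_width: 0.65
grasp_force: 26.8
```

Call:
carry_out:
  commands:
    - [[0,0,-0.1,0,0,0],[0,0,0,0,0,0]]

```text
clock: 10.93
position: [0.6089, 0.1316, 0.1688]
ee_rot: [0.051, 0.98, -0.009, 0.193]
ft_force: [-0.1, -0.1, -0.8]
grip_width: 0.648
grasp_force: 32.8
```

Call:
carry_out:
  commands:
    - [[0,0,0,0,0,0],[0,0,0,0,0,0],[0,0,0,0,0,0],[0,0,0,0,0,0],[0,0,0,0,0,0],[0,0,0,0,0,0]]
  hand: -1

```text
clock: 11.43
position: [0.6086, 0.1312, 0.1676]
ee_rot: [0.051, 0.98, -0.01, 0.192]
ft_force: [0.2, 0.0, 0.0]
grip_width: 1.0
grasp_force: 0.0
```

Call:
carry_out:
  commands:
    - [[0,0,-0.2,0,0,0],[0,0,-0.3,0,0,0],[0,0,-0.4,0,0,0],[0,0,-0.6,0,0,0],[0,0,-0.8,0,0,0],[0,0,-0.8,0,0,0],[0,0,0,0,0,0]]

```text
clock: 12.02
position: [0.5626, 0.1372, 0.2893]
ee_rot: [0.051, 0.979, -0.007, 0.196]
ft_force: [1.0, 0.4, 1.4]
grip_width: 0.998
grasp_force: 0.0
```

Run:
```python
from h import *
R=toolR(0)
delta([.482,-.284,.26],R)
im=save('side','pics/s5.png')
cv2.imwrite('pics/s5c.png',cv2.resize(im[140:290,195:335],None,fx=4,fy=4,interpolation=cv2.INTER_CUBIC)[:,:,::-1])
```

```text
units shift [  1.11 -10.69   0.26] turn [ 0.05  3.76 -0.04] rows>= 10.7
```

View pics/s5c.png

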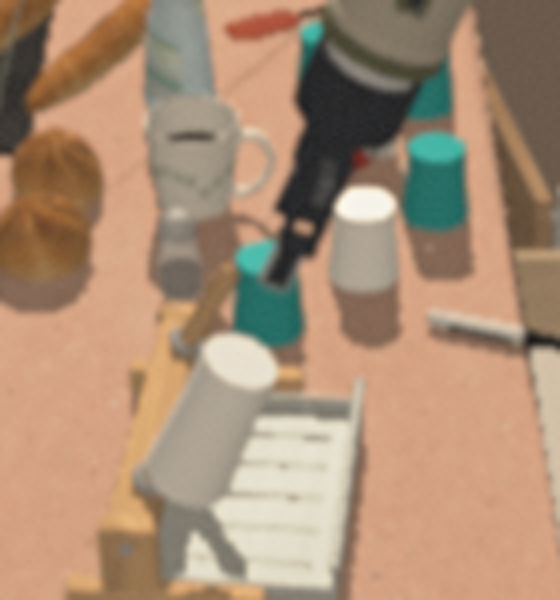

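The tall cup hangs on the long peg, leaning with its closed end at crop (240,362), and the gripper is clear of it. Next is the short cup.

Call:
carry_out:
  commands:
    - [[0,-0.7,0,0,0,0],[0,-0.9,0,0,0,0],[0,-0.9,0,0,0,0],[0,-0.9,0,0,0,0],[0,-0.9,0,0,0,0],[0,-0.9,0,0,0,0],[0,-0.9,0,0,0,0],[0,-0.9,0,0,0,0],[0,-0.9,0,0,0,0],[0,-0.9,0,0,0,0],[0,-0.9,0,0,0,0],[0,-0.9,0,0,0,0],[0.2,0,0,0,0.75,0],[0.2,0,0,0,0.75,0],[0.2,0,0,0,0.75,0],[0.2,0,0,0,0.75,0],[0.2,0,0,0,0.75,0],[0,0,0,0,0,0],[0,0,0,0,0,0]]

```text
clock: 13.65
position: [0.4817, -0.2839, 0.2759]
ee_rot: [0.054, 0.998, -0.005, 0.025]
ft_force: [-0.1, -0.1, -0.1]
grip_width: 0.997
grasp_force: 0.0
```

Run:
```python
from h import *
delta([.482,-.284,.036],toolR(0))
```

```text
units shift [0.29 0.05 5.99] turn [-0.08  0.47 -0.08] rows>= 6.0
```

Call:
carry_out:
  commands:
    - [[0,0,0,0,0.45,0],[0,0,0.8,0,0,0],[0,0,0.8,0,0,0],[0,0,0.8,0,0,0],[0,0,0.8,0,0,0],[0,0,0,0,0,0],[0,0,0,0,0,0]]

```text
clock: 14.23
position: [0.4817, -0.2831, 0.1494]
ee_rot: [0.053, 0.999, -0.002, 0.002]
ft_force: [0.6, -1.1, -0.0]
grip_width: 1.001
grasp_force: 0.0
```

Run:
```python
from h import *
delta([.482,-.284,.036],toolR(0))
im=save('side','pics/s6.png')
cv2.imwrite('pics/s6c.png',cv2.resize(im[130:250,230:350],None,fx=4,fy=4,interpolation=cv2.INTER_CUBIC)[:,:,::-1])
```

```text
units shift [ 0.   -0.01  2.84] turn [-0.04  0.04 -0.06] rows>= 2.8
```

View pics/s6c.png

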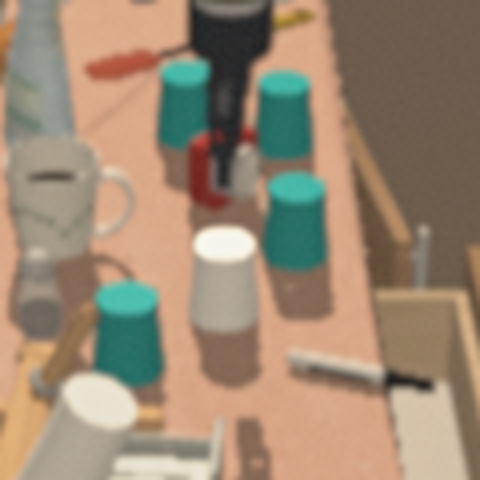

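The gripper stands over the short white cup, with its finger tip at crop (222,188) and the cup top at (224,245). The tall cup still hangs. I'll go down and grip.

Call:
carry_out:
  commands:
    - [[0,0,0.6,0,0,0],[0,0,0.6,0,0,0],[0,0,0.6,0,0,0],[0,0,0.6,0,0,0],[0,0,0.35,0,0,0],[0,0,0,0,0,0],[0,0,0,0,0,0]]

```text
clock: 14.87
position: [0.4834, -0.2844, 0.0403]
ee_rot: [0.053, 0.999, -0.003, 0.002]
ft_force: [0.2, -0.1, 0.8]
grip_width: 0.999
grasp_force: 0.0
```

Call:
carry_out:
  commands:
    - [[0,0,0,0,0,0],[0,0,0,0,0,0],[0,0,0,0,0,0],[0,0,0,0,0,0],[0,0,0,0,0,0],[0,0,0,0,0,0],[0,0,0,0,0,0],[0,0,0,0,0,0]]
  hand: 1
  force: 30

```text
clock: 15.53
position: [0.484, -0.2869, 0.0418]
ee_rot: [0.054, 0.999, -0.004, 0.004]
ft_force: [-2.5, -5.4, 13.0]
grip_width: 0.67
grasp_force: 29.2
```

Call:
carry_out:
  commands:
    - [[0,0,-0.3,0,0,0],[0,0,-0.5,0,0,0],[0,0,-0.8,0,0,0],[0,0,-0.8,0,0,0],[0,0,-0.8,0,0,0],[0,0,-0.8,0,0,0],[0,0,-0.8,0,0,0],[0,0,-0.8,0,0,0],[0,0,0,0,-0.5,0],[0,0,0,0,-0.6,0],[0,0,0,0,-0.6,0],[0,0,0,0,-0.6,0],[0,0,0,0,-0.5,0],[0,0,0,0,-0.2,0],[0,0,0,0,0,0],[0,0,0,0,0,0]]

```text
clock: 16.87
position: [0.4804, -0.2832, 0.2631]
ee_rot: [0.053, 0.988, -0.009, 0.147]
ft_force: [-1.0, 0.4, -1.2]
grip_width: 0.659
grasp_force: 33.1
```

Run:
```python
from h import *
R=toolR(np.radians(18)); tip=np.array([.598,-.049,.163])
delta(tip+R.as_matrix()[:,2]*(.034-.10),R)
```

```text
units shift [-1.44  6.14  1.4 ] turn [-0.05 -0.19 -0.06] rows>= 6.5
```

Call:
carry_out:
  commands:
    - [[-0.15,0.6,0,0,0,0],[-0.15,0.7,0,0,-0.15,0],[-0.15,0.7,0,0,0,0],[-0.15,0.7,0,0,0,0],[-0.15,0.7,0,0,0,0],[-0.15,0.7,0,0,0,0],[-0.15,0.7,0.2,0,0,0],[-0.15,0.7,0.2,0,0,0],[-0.15,0.64,0.3,0,0,0],[-0.1,0,0.4,0,0,0],[0,0,0.3,0,0,0],[0,0,0,0,0,0],[0,0,0,0,0,0]]

```text
clock: 17.95
position: [0.5788, -0.0473, 0.2249]
ee_rot: [0.053, 0.987, -0.012, 0.153]
ft_force: [-0.9, -0.0, -0.4]
grip_width: 0.662
grasp_force: 33.1
```

Run:
```python
from h import *
R=toolR(np.radians(18)); tip=np.array([.598,-.049,.163])
delta(tip+R.as_matrix()[:,2]*(.031-.10),R)
im=save('side','pics/s7.png')
cv2.imwrite('pics/s7c.png',cv2.resize(im[120:270,195:335],None,fx=4,fy=4,interpolation=cv2.INTER_CUBIC)[:,:,::-1])
o=get_obs();z=Ro.from_quat(o['ee_rot']).as_matrix()[:,2];p=o['position']
print(((proj('side',[p,p+z*.039,p-z*.036,p+z*.065,tip])-[195,120])*4).round(0).tolist(), (np.array([251.8,205.6])-[195,120])*4)
```

```text
units shift [ 0.02  0.   -0.1 ] turn [-0.09 -0.06 -0.05] rows>= 0.1
[[253.0, 281.0], [239.0, 320.0], [266.0, 244.0], [230.0, 346.0], [231.0, 347.0]] [227.2 342.4]
```

View pics/s7c.png

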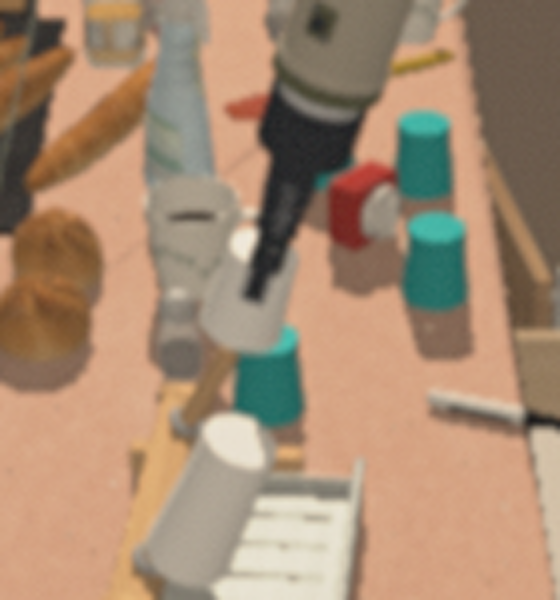

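The short cup is above the short peg, and the peg, emerging at crop (225,360), lies on its axis. The tall cup is still in place. I'll lower the short cup.

Call:
carry_out:
  commands:
    - [[0,0,0.3,0,0,0],[0,0,0.4,0,0,0],[0,0,0.4,0,0,0],[0,0,0.4,0,0,0],[0,0,0.3,0,0,0],[0,0,0.1,0,0,0],[0,0,0,0,0,0]]

```text
clock: 18.58
position: [0.602, -0.0499, 0.1532]
ee_rot: [0.053, 0.987, -0.011, 0.154]
ft_force: [-0.2, -0.6, -1.6]
grip_width: 0.666
grasp_force: 33.1
```

Call:
carry_out:
  commands:
    - [[0,0,0.1,0,0,0],[0,0,0.1,0,0,0],[0,0,0,0,0,0]]

```text
clock: 18.83
position: [0.6047, -0.0498, 0.1458]
ee_rot: [0.052, 0.987, -0.011, 0.154]
ft_force: [0.5, -0.0, -1.9]
grip_width: 0.663
grasp_force: 33.1
```

Call:
carry_out:
  commands:
    - [[0,0,0.1,0,0,0],[0,0,0.1,0,0,0],[0,0,0,0,0,0]]

```text
clock: 19.08
position: [0.6068, -0.0501, 0.1374]
ee_rot: [0.052, 0.987, -0.011, 0.154]
ft_force: [0.2, 0.9, -2.4]
grip_width: 0.664
grasp_force: 33.1
```

Call:
carry_out:
  commands:
    - [[0,0,0.1,0,0,0],[0,0,0.1,0,0,0],[0,0,0,0,0,0]]

```text
clock: 19.33
position: [0.6116, -0.0513, 0.1333]
ee_rot: [0.053, 0.986, -0.01, 0.157]
ft_force: [-9.5, -1.1, 22.8]
grip_width: 0.664
grasp_force: 29.6
```

Call:
carry_out:
  commands:
    - [[0,0,-0.1,0,0,0],[0,0,0,0,0,0]]

```text
clock: 19.5
position: [0.6086, -0.0506, 0.1351]
ee_rot: [0.053, 0.986, -0.011, 0.155]
ft_force: [-0.3, 0.5, -1.9]
grip_width: 0.66
grasp_force: 32.4
```

Call:
carry_out:
  commands:
    - [[0,0,0,0,0,0],[0,0,0,0,0,0],[0,0,0,0,0,0],[0,0,0,0,0,0],[0,0,0,0,0,0],[0,0,0,0,0,0]]
  hand: -1

```text
clock: 20.0
position: [0.6082, -0.0504, 0.1342]
ee_rot: [0.052, 0.987, -0.011, 0.154]
ft_force: [-0.4, -0.4, -0.2]
grip_width: 1.001
grasp_force: 0.0
```

Call:
carry_out:
  commands:
    - [[0,0,-0.2,0,0,0],[0,0,-0.3,0,0,0],[0,0,-0.4,0,0,0],[0,0,-0.6,0,0,0],[0,0,-0.8,0,0,0],[0,0,-0.8,0,0,0],[0,0,-0.8,0,0,0],[0,0,0,0,0,0],[0,0,0,0,0,0]]

```text
clock: 20.75
position: [0.5615, -0.0446, 0.2851]
ee_rot: [0.053, 0.986, -0.01, 0.156]
ft_force: [-0.6, -0.5, -0.0]
grip_width: 1.001
grasp_force: 0.0
```

Run:
```python
from h import *
im=save('side','pics/s8.png')
cv2.imwrite('pics/s8c.png',cv2.resize(im[150:300,195:335],None,fx=4,fy=4,interpolation=cv2.INTER_CUBIC)[:,:,::-1])
```

```text
(no output)
```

View pics/s8c.png

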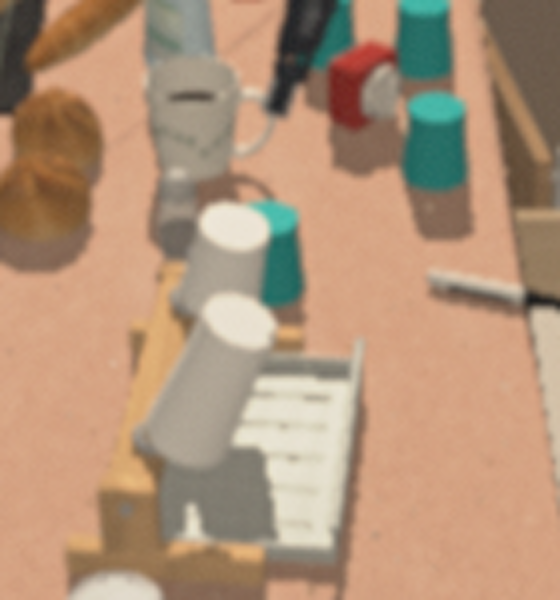

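Both cups hang, with closed ends at crop (234,227) and (238,322). The tray is home (lip at crop column ~350), the gripper is clear, and the bystanders are where they were.

```bash
python3 -c "
from workcell import hand_in; print(hand_in())"
```

```text
the job is handed in; nothing more can be done
None
```

The job is handed in: in the last picture the tall cup hangs on the long peg and the short cup on the short peg, the tray was pushed home against its stop, and the other things were left in place; no score came back, so I don't know how it was judged.

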